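# Screw the hand press down onto the printing plate

## Task

Screw the little printing press fully down: with a fingertip against a spoke of the wheel on top, push the wheel round clockwise (seen from above) until it comes to its stop and the steel platen rests on the clear printing plate; do not force it hard against the stop, and then move clear. Only push: do not pick anything up, and leave the roller, bottle, jar and palette knife standing or lying where they are.

Things in the scene. Friction and masses are not known exactly. Their poses are not given: they have to be found in the camera images.
- press: Bench printing press, bolted to the table. Origin: centre of its underside (z = 0). Grey base plate 240 (x) x 260 (y) x 20 mm; on it a plywood block and a clear acrylic plate, top face 56 mm above the table. Two steel posts at y = +-112 mm carry a grey crossbar 45 mm wide (x), 255 mm long (y); bar and post tops are 130 to 135 mm above the table.
- platen_face (a point): Centre of the underside of the platen, a square steel block 150 x 150 x 18 mm hanging under the crossbar on a vertical screw through the press's centre. Platen, screw and wheel sink together, 4 mm per radian, as the wheel turns clockwise. Its height is 76 mm with the press fully open and 56 mm when it rests on the acrylic plate.
- hub (a point): Centre of the three-spoked wheel on top, on the screw axis at the spokes' mid-height: 195 mm above the table fully open, 175 mm fully down. Hub: dark cylinder, radius 20 mm, to 15 mm above and below this point; nothing above it. No rim: three level round steel spokes, 14 mm thick, 120 degrees apart. Between them the space is open down to the crossbar.
- spoke_end (a point): Centre of the black ball (26 mm diameter) at the end of one of the three identical spokes, 95 mm from the hub centre at the same height; the other two are 120 and 240 degrees round from it.
- wheel (a joint): Turn of the wheel in rad, clockwise from above positive. 0: press fully open. 5.0: hard stop, platen resting on the printing plate. It starts between 0 and 2.4. It turns stiffly (about 0.22 N m, so 3 N at 75 mm from the axis, a little more when fast) and stays where it is left. Never push it with over 45 N.
- roller: Loose ink roller (brayer), lying on the table beside the press: black rubber roller 40 mm diameter and 90 mm long, dark wooden handle 28 mm thick, about 195 mm over all along its x. Origin on the table under its middle. Leave alone.
- bottle: Loose clear bottle with blue cap, 64 mm diameter, 190 mm tall, standing beside the press. Origin: centre of its underside. Leave alone.
- jar: Loose squat ink jar with black lid, 68 mm diameter, 75 mm tall, standing beside the press. Origin: centre of its underside. Leave alone.
- knife: Loose palette knife (spatula) 240 mm long, lying on the table along its x beside the press. Leave alone.

How it is judged:
By the outcome, as a careful person would: the job done as asked, in the order asked, and still so for the second after the job is handed in, with the robot touching nothing.
It also fails if it takes over 54 s, if anything falls off the work surface, if the arm or the gripper's body presses on something with over 40 N, if the wrist force passes 120 N, or if a joint passes its speed limit or range.

## Robot

A 6-joint arm with a two-finger parallel gripper is mounted at the origin on the work surface. World frame = base frame: x ahead of the robot, y to its left, z up, the work surface at z = 0. Lengths are in mm, angles in rad, forces in N, time in s.
With the tool pointing down it reaches from about 300 to 775 mm from the base axis. Payload 14.6 kg.
Tool frame: the origin (TCP) lies midway between the tips of the shut fingers; the grasp point (between the pads) lies 19 mm behind it; z points along the fingers, y is the line along which they close (so a half turn about z gives the same grasp; the last joint's range is limited). The gripper opens to 94 mm and grips with 3 to 60 N. Pads are 16 mm wide; open, the fingers measure 119 mm over their backs; the gripper's body (75 mm by 177 mm) begins 78 mm behind the grasp point.
Start: joints at [1.194, 0.3, 1.521, -0, 1.321, -0.067], TCP at [167.675, 523.807, 166.046] pointing down, gripper open.
Joint ranges: [-3.03, 3.03], [-0.79, 2.21], [0.23, 2.52], [-1.04, 4.18], [0, 3.07], [-2.55, 2.55]. Speed limits (rad/s): [2.22, 2.22, 2.57, 3.14, 3.14, 3.14].

## Interface

Orientations are given as a unit quaternion [w, x, y, z].
In Python, from workcell import env gives the robot as it stands.
- The arm moves only by the tool move_arm, never from a script. Its argument "steps" is one flat list of numbers, 5 for each row, row after row: the opening, from 0 (shut) to 1 (fully open), then the shift along the tool's x, y, z in units of 25 mm (1.0 is 25 mm), then the turn about the tool's z in units of 6 degrees (1.0 is 6 degrees). A call has exactly 8 rows; each row is the pose to reach, as a shift and turn from the pose commanded when the call began, along the tool's axes at that moment; what a row does not reach only later rows make up. A row lasts 1/10 s, in which the tool goes at most 50 mm and 8.59 degrees, less where a joint would pass 70% of its speed; a pose out of reach is approached as far as the arm can. A call with a gripper value outside its range is refused whole. The fingers move at their own pace and stop on an object; "squeeze" is the grip in N (left out, the last holds). Time passes only in rows, so rows that repeat a pose let the fingers close, or fill a call up. It gives the time, the measured TCP pose, the force, the opening and the grip force at its end, in the units of the state.
- env.sense(): the state, without advancing time (a new reading comes with each control period).
- env.read_camera(name): name is "side" or "top" or "wrist"; returns a dict with "pixels" (420x560x3 uint8, red, green, blue), "intrinsics" (3x3 intrinsics, pixels), "D" ([k1, k2, p1, p2, k3] as OpenCV has them; the pictures are not rectified), "camera_from_world" (4x4, takes a point from world to camera coordinates). Camera axes: x right, y down, z forward; pixel columns grow to the right and rows downward; lengths in mm; the calibration is good to about 2 mm. A picture is of the moment at which its call begins. There is no depth.
- env.close_job(): hands the job in; it is judged then, once.
Trained networks look in the newest picture that a camera, given by its name, has taken for a name from the list of things; names that differ only in an ending like _2 or _b are one class to them, and where a whole thing is asked for, a point or a joint stands for the part that bears it (a point fixed in the world has none). Each returns a list of dicts, best first, with "confidence" (0 to 1); they miss things now and then, are a little off and sometimes report something else, mostly with a low value. They report only what shows in the picture. A call takes as long as a camera call.
- env.silhouettes(name, camera): "mask" (420x560 bool, what is visible of it) and "uv" ([column, row] in pixels, amid what is visible of it).
The state is a dict: "time_s": time; "joint_pos": joint angles; "dq": joint speeds; "joint_efforts": joint torques, N m; "ee_pos": TCP position; "tool_rot": TCP orientation; "force": force on the tool from outside, world axes, zero at the start; "torque": the same for the moment, N m; "width": opening from 0.0 (shut) to 1.0 (fully open); "grip_force": force on a finger pad.
Only numpy, scipy, OpenCV 4.12 (cv2) and the standard library are available. Lean on these libraries where they do the work, as an engineer would, in place of code of your own. Each camera call takes 0.05 s, during which the arm holds its last target. There are 200 camera calls.

## Working session

There is one attempt and no reset: what is moved stays moved. The work goes in short steps, Python scripts to look and compute and a tool call to move; the robot and the scene stay as the last step left them, time stands still between calls to the robot, and variables do not carry over. Pictures are saved under pics/ and viewed, at most 10 in all, crops included, and the job is handed in when it is done.

Besides the shell and the picture viewer there is one more tool, called after "Emit:" as name(argument=value, ...), one argument or row to a line, values as JSON. move_arm: Moves the arm, as the interface text tells. Its arguments: {"type":"object","properties":{"steps":{"type":"array"},"squeeze":{"type":"number"}},"required":["steps"]}

```bash
mkdir -p pics; ls; cat > h.py <<'E'
import numpy as np, cv2
from workcell import env
def rgb(c,name):
    d=env.read_camera(c); cv2.imwrite('pics/'+name,d['pixels'][:,:,::-1]); return d
def ray(d,uv):
    K=np.array(d['intrinsics'],float);D=np.array(d['D'],float);T=np.array(d['camera_from_world'],float)
    p=cv2.undistortPoints(np.array([[uv]],float),K,D)[0,0]
    R=T[:3,:3];c=-R.T@T[:3,3]; v=R.T@np.array([p[0],p[1],1]); return c,v/np.linalg.norm(v)
def atz(d,uv,z):
    c,v=ray(d,uv); return c+v*(z-c[2])/v[2]
def proj(d,P):
    T=np.array(d['camera_from_world'],float)
    r=cv2.Rodrigues(T[:3,:3])[0]
    return cv2.projectPoints(np.array(P,float).reshape(-1,1,3),r,T[:3,3],np.array(d['intrinsics'],float),np.array(d['D'],float))[0][:,0]
E
python3 - <<'E'
from h import *
a=rgb('top','t0.png');b=rgb('side','s0.png')
for c in ('top','side'):
    for n in ('press','hub','spoke_end','bottle','jar','roller','knife'):
        print(c,n,[(np.round(x['uv']),round(x['confidence'],2),int(x['mask'].sum())) for x in env.silhouettes(n,c)][:4])
for d in (a,b):
    T=np.array(d['camera_from_world']);print(-T[:3,:3].T@T[:3,3])
s=env.sense();print(s['time_s'],s['ee_pos'],s['tool_rot'],s['force'])
E
```

```text
pics
top press [(array([339., 212.]), 0.83, 8522), (array([427., 239.]), 0.57, 932)]
top hub [(array([426., 241.]), 0.58, 1040), (array([355., 204.]), 0.57, 943)]
top spoke_end [(array([356., 202.]), 0.92, 999), (array([426., 241.]), 0.7, 1150)]
top bottle [(array([426., 168.]), 0.95, 897)]
top jar [(array([246., 200.]), 0.68, 550)]
top roller [(array([252., 252.]), 0.58, 1010)]
top knife [(array([424., 241.]), 0.93, 984)]
side press [(array([331., 295.]), 0.81, 12236), (array([328., 274.]), 0.4, 3800)]
side hub [(array([330., 235.]), 0.7, 1251)]
side spoke_end [(array([330., 234.]), 0.59, 1221)]
side bottle [(array([453., 317.]), 0.65, 2544)]
side jar [(array([275., 226.]), 0.97, 789), (array([334., 234.]), 0.16, 1151)]
side roller [(array([226., 263.]), 0.56, 1201)]
side knife [(array([403., 403.]), 0.91, 1711)]
[ 431.22156999   90.44273187 1147.71393432]
[ 106.75860852 -502.87942099  685.82839788]
0.8 [167.68095136 523.80808203 166.06633816] [1.05130445e-05 1.54266857e-01 9.88029218e-01 2.40795069e-05] [-0.07096033  0.47851384  0.28348686]
```

View pics/t0.png

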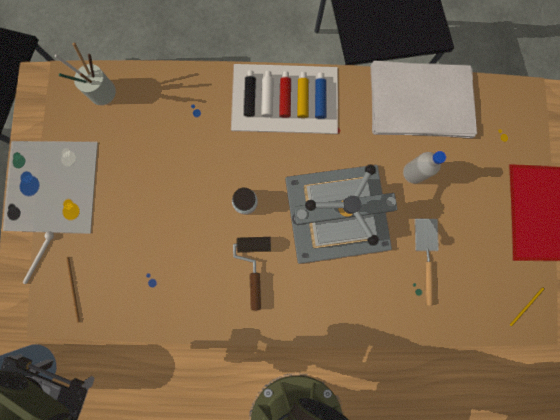

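View pics/s0.png

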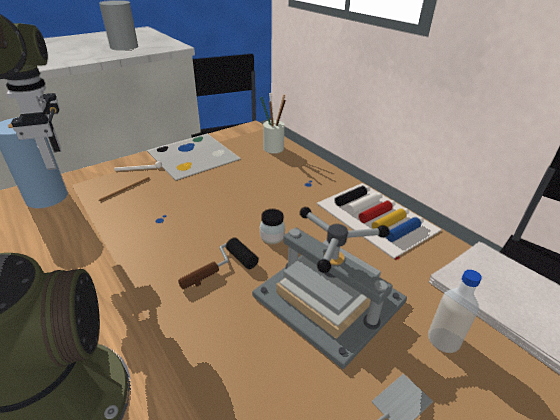

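Top view: hub near (352,204), balls near (370,170), (311,205) and (373,240). Side view: hub (338,236), balls (305,213), (383,231) and (324,266). The crossbar runs roughly left to right in the top view.

```bash
cat > fit.py <<'E'
from h import *
from scipy.optimize import least_squares
def fit(a,b,ta,tb):  # hub + balls pixel lists; balls ordered alike
    def P(p):
        h=p[:3]; return [h+95*np.array([np.cos(p[3]+k*2*np.pi/3),np.sin(p[3]+k*2*np.pi/3),0]) for k in range(3)]
    def snap(d,uv):
        g=cv2.cvtColor(d['pixels'],cv2.COLOR_RGB2GRAY).astype(float);u,v=map(int,uv);r=7
        w=np.clip(60-g[v-r:v+r+1,u-r:u+r+1],0,None);y,x=np.mgrid[v-r:v+r+1,u-r:u+r+1]
        return np.array([(w*x).sum(),(w*y).sum()])/max(w.sum(),1e-9)
    sa=[snap(a,u) for u in ta]; sb=[snap(b,u) for u in tb]
    best=None
    for pa in range(6):
        import itertools
        A=[sa[i] for i in list(itertools.permutations(range(3)))[pa]]
        for q in itertools.permutations(range(3)):
            B=[sb[i] for i in q]
            f=lambda p:np.concatenate([(proj(a,P(p))-A).ravel(),(proj(b,P(p))-B).ravel()])
            c=atz(a,np.mean(sa,0),188)
            for t0 in (0,1,-1):
                r=least_squares(f,[*c,t0])
                if best is None or r.cost<best[0]: best=(r.cost,r.x,r.fun.round(1))
    print(sa,sb);return best
E
python3 - <<'E'
from fit import *
a=env.read_camera('top');b=env.read_camera('side')
c,p,f=fit(a,b,[(370,170),(311,205),(373,240)],[(305,213),(383,231),(324,266)])
print(c,p,f, np.degrees(p[3])%120)
print(proj(a,[p[:3]]),proj(b,[p[:3]]))
for n,z,uv in (('barL',132,(302,216)),('barR',132,(392,202)),('bottle',190,(439,157)),('jar',75,(244,194))): print(n,atz(a,uv,z).round())
s=env.sense();print(s['time_s'])
i=a['pixels'][130:280,260:460];j=b['pixels'][180:330,250:450]
o=np.hstack([cv2.resize(x,None,fx=2,fy=2,interpolation=cv2.INTER_CUBIC) for x in(i,j)])
cv2.imwrite('pics/z1.png',o[:,:,::-1])
E
```

```text
[array([370.5745614 , 169.05555556]), array([310.51261716, 204.83633742]), array([373.27820513, 239.8275641 ])] [array([304.64593141, 212.05211836]), array([383.84961885, 231.74243474]), array([323.97894737, 266.14807018])]
2.365835928379121 [ 561.25951284 -102.69766709  192.96108583    1.60488752] [-0.   0.4 -0.5  0.4 -0.4  0.9  1.4  0.4  0.6 -0.3 -0.4 -0.5] 91.95328152663315
[[351.32460861 204.93012686]] [[337.76894527 234.93574655]]
barL [539.   6. 132.]
barR [ 580. -217.  132.]
bottle [ 683. -317.  190.]
jar [599. 153.  75.]
0.9
```

View pics/z1.png

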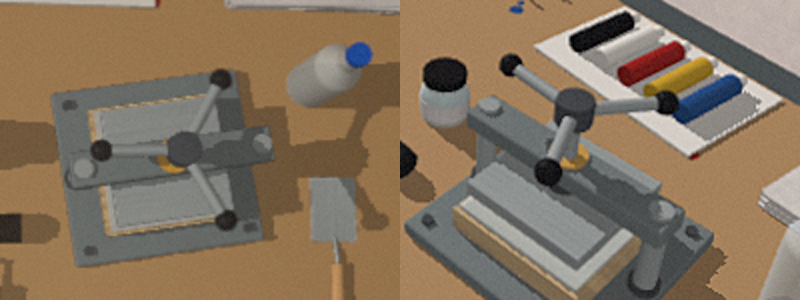

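Hub is at about (561, -103, 193), with spokes at 92°, -148° and -28°, so roughly 4.5 rad remain. The plan is to shut the fingers and come down on the counter-clockwise side of the 92° spoke.

Emit:
move_arm(
  steps=[0,0,0,-1.7,0,0,-0.7,-0.6,-3.0,0,0,-2,-1.7,-3.4,0,0,-3.4,-2.9,-3.4,0,0,-4.8,-4.1,-3.4,0,0,-6.2,-5.3,-3.4,0,0,-7.6,-6.5,-3.4,0,0,-9,-7.7,-3.4,0],
)

```text
time_s: 1.7
ee_pos: [323.8, 270.2, 251.3]
tool_rot: [0.0, 0.154, 0.988, 0.0]
force: [0.3, -0.1, -0.7]
width: 0.354
grip_force: 0.0
```

Emit:
move_arm(
  steps=[0,-1.45,-1.2,0,0,0,-2.9,-2.4,0,0,0,-4.3,-3.7,0,0,0,-5.8,-4.9,0,0,0,-7.2,-6.1,0,0,0,-8.7,-7.4,0,0,0,-10.1,-8.6,0,0,0,-11.5,-9.8,0,0],
)

```text
time_s: 2.5
ee_pos: [523.1, -51.1, 251.1]
tool_rot: [0.0, 0.154, 0.988, 0.0]
force: [-0.8, 0.1, -0.1]
width: 0.006
grip_force: 0.0
```

```bash
cat > plan.py <<'E'
from h import *
def S():
    s=env.sense();w,x,y,z=s['tool_rot'];from scipy.spatial.transform import Rotation as R
    return s,R.from_quat([x,y,z,w]).as_matrix()
H=np.array([561.3,-102.7])
def polar(p): d=np.array(p[:2])-H; return np.hypot(*d),np.degrees(np.arctan2(d[1],d[0]))
def rows(targets):
    s,R=S()
    print('t',round(s['time_s'],2),'p',np.round(s['ee_pos'],1),'polar',np.round(polar(s['ee_pos']),1),'F',np.round(s['force'],1),'w',s['width'],'q',np.round(s['joint_pos'],2))
    for t in targets: print((R.T@(np.array(t)-s['ee_pos'])/25).round(2))
def arc(a0,r,z,step,n=8):
    rows([[H[0]+r*np.cos(np.radians(a0-step*k)),H[1]+r*np.sin(np.radians(a0-step*k)),z] for k in range(1,n+1)])
E
python3 -c "
from plan import *
a=np.radians(125)
rows([[H[0]+65*np.cos(a),H[1]+65*np.sin(a),z] for z in (250,158)]);print(S()[1].round(3))"
```

```text
t 2.5 p [523.1 -51.1 251.1] polar [ 64.2 126.5] F [-0.8  0.1 -0.1] w 0.005735689589636836 q [-0.17  0.19  1.46  0.    1.49 -1.43]
[-0.02  0.07  0.05]
[-0.01  0.07  3.73]
[[-0.952  0.305  0.   ]
 [ 0.305  0.952 -0.   ]
 [-0.     0.    -1.   ]]
```

Emit:
move_arm(
  steps=[0,0,0,0.7,0,0,0,0,1.4,0,0,0,0,2.0,0,0,0,0,2.6,0,0,0,0,3.1,0,0,0,0,3.5,0,0,0,0,3.7,0,0,0,0,3.7,0],
)

```text
time_s: 3.3
ee_pos: [522.3, -49.1, 158.2]
tool_rot: [-0.0, 0.154, 0.988, 0.0]
force: [-0.6, -0.1, 0.6]
width: 0.002
grip_force: 0.0
```

```bash
python3 -c "
from plan import *
arc(126,66,158,5)
rgb('side','s2.png')"
```

```text
t 3.3 p [522.3 -49.1 158.2] polar [ 66.3 126. ] F [-0.6 -0.1  0.6] w 0.0016691764794580283 q [-0.16  0.25  1.6   0.    1.29 -1.42]
[-0.16  0.17  0.01]
[-0.32  0.34  0.01]
[-0.49  0.49  0.01]
[-0.67  0.63  0.01]
[-0.87  0.75  0.01]
[-1.08  0.85  0.01]
[-1.29  0.93  0.01]
[-1.51  1.    0.01]
```

View pics/s2.png

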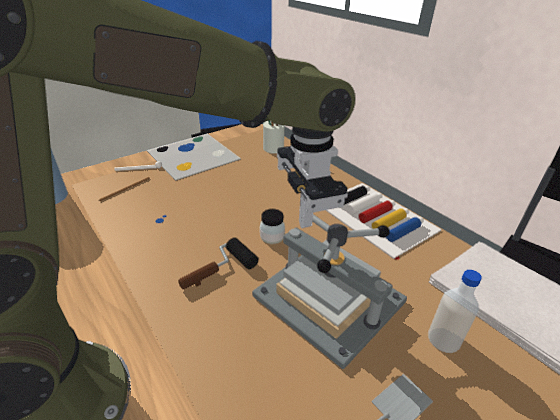

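The fingertip (about (307,222)) stands behind the left spoke, clear of the bar. Now I push along the arc.

Emit:
move_arm(
  steps=[0,-0.16,0.17,0,0,0,-0.32,0.34,0,0,0,-0.49,0.49,0,0,0,-0.67,0.63,0,0,0,-0.87,0.75,0,0,0,-1.08,0.85,0,0,0,-1.29,0.93,0,0,0,-1.51,1.0,0,0],
)

```text
time_s: 4.15
ee_pos: [566.4, -36.9, 158.7]
tool_rot: [-0.0, 0.154, 0.988, -0.0]
force: [-4.3, -1.1, 3.6]
width: 0.006
grip_force: 2.1
```

```bash
python3 -c "
from plan import *
arc(86,66,158,6)"
```

```text
t 4.15 p [566.4 -36.9 158.7] polar [66.  85.6] F [-4.3 -1.1  3.6] w 0.005936804275257715 q [-0.13  0.34  1.48 -0.    1.32 -1.39]
[-0.25  0.05  0.03]
[-0.53  0.07  0.03]
[-0.8   0.06  0.03]
[-1.08  0.03  0.03]
[-1.35 -0.03  0.03]
[-1.61 -0.12  0.03]
[-1.86 -0.24  0.03]
[-2.09 -0.39  0.03]
```

Emit:
move_arm(
  steps=[0,-0.26,0.05,0,0,0,-0.53,0.07,0,0,0,-0.8,0.06,0,0,0,-1.08,0.03,0,0,0,-1.35,-0.03,0,0,0,-1.61,-0.12,0,0,0,-1.86,-0.24,0,0,0,-2.09,-0.39,0,0],
)

```text
time_s: 4.95
ee_pos: [613.2, -62.5, 158.4]
tool_rot: [-0.0, 0.154, 0.988, -0.0]
force: [0.1, -0.4, 0.8]
width: 0.004
grip_force: 0.0
```

```bash
python3 -c "
from plan import *
arc(38,66,158,6)"
```

```text
t 4.95 p [613.2 -62.5 158.4] polar [65.6 37.8] F [ 0.1 -0.4  0.8] w 0.0039119212401007184 q [-0.16  0.45  1.33 -0.    1.36 -1.42]
[-0.22 -0.15  0.02]
[-0.42 -0.34  0.02]
[-0.6  -0.55  0.02]
[-0.76 -0.77  0.02]
[-0.89 -1.02  0.02]
[-1.   -1.27  0.02]
[-1.08 -1.54  0.02]
[-1.13 -1.81  0.02]
```

Contact force has dropped to zero, so I'll check that the spoke is still ahead of the finger.

```bash
python3 -c "
from plan import *
a=rgb('top','t3.png');b=rgb('side','s3.png')
o=np.hstack([cv2.resize(x,None,fx=2,fy=2) for x in(a['pixels'][130:280,260:460],b['pixels'][180:330,250:450])])
cv2.imwrite('pics/z3.png',o[:,:,::-1])"
```

```text
(no output)
```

View pics/z3.png

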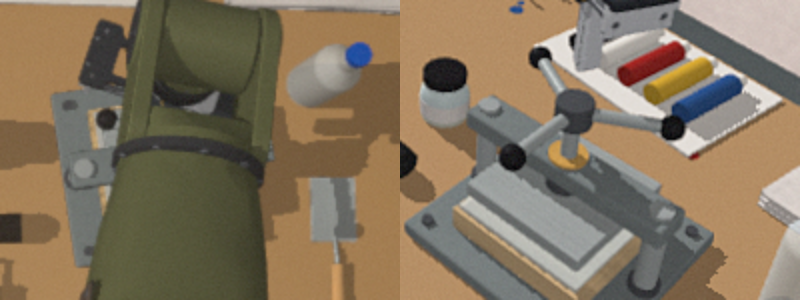

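```bash
cat > ang.py <<'E'
from plan import *
from scipy.optimize import least_squares
def ang(b,uvs,z=None):
    # one view: ball pixels -> angle & z with hub xy fixed
    best=None
    for perm in ((0,1,2),(0,2,1)):
        for t0 in np.radians([0,40,80,120,160,200,240,280,320]):
            f=lambda p:(proj(b,[[H[0]+95*np.cos(p[0]+k*2.0944),H[1]+95*np.sin(p[0]+k*2.0944),p[1]] for k in perm])-uvs).ravel()
            r=least_squares(f,[t0,185])
            if best is None or r.cost<best.cost: best=r
    print('angle',(np.degrees(best.x[0])%120).round(1),'z',best.x[1].round(1),best.fun.round(1))
E
python3 -c "
from ang import *
b=env.read_camera('side')
ang(b,np.array([(304.6,212),(383.8,231.7),(324,266.1)]))
ang(b,np.array([(320,208.5),(386,243.5),(306,258.5)]))
s=env.sense();print(s['force'],s['grip_force'])"
```

```text
angle 91.9 z 192.6 [ 1.5  0.6 -0.3 -0.3  0.6 -0.1]
angle 69.5 z 191.6 [ 0.6  0.1  0.7  0.2  0.8 -0. ]
[-0.37130683 -0.4660842  -0.46775866] 0.0
```

```bash
python3 -c "
from ang import *
b=env.read_camera('side')
s=env.sense();p=np.array(s['ee_pos']);print(proj(b,[p,p+[0,0,30],p+[0,0,60],p+[0,0,97]]).round())
for a in (69.5,-50.5,189.5,20):
  for z in (191.5,183): print(a,z,proj(b,[[H[0]+95*np.cos(np.radians(a)),H[1]+95*np.sin(np.radians(a)),z]]).round(1))
im=b['pixels'][140:290,260:460];cv2.imwrite('pics/z4.png',cv2.resize(im,None,fx=4,fy=4,interpolation=cv2.INTER_CUBIC)[:,:,::-1])"
```

```text
[[340. 229.]
 [342. 218.]
 [344. 206.]
 [346. 192.]]
69.5 191.5 [[320.6 208.6]]
69.5 183 [[320.3 211.7]]
-50.5 191.5 [[386.6 243.8]]
-50.5 183 [[385.8 247. ]]
189.5 191.5 [[306.8 258.5]]
189.5 183 [[306.5 261.8]]
20 191.5 [[357.4 212.3]]
20 183 [[356.9 215.5]]
```

View pics/z4.png

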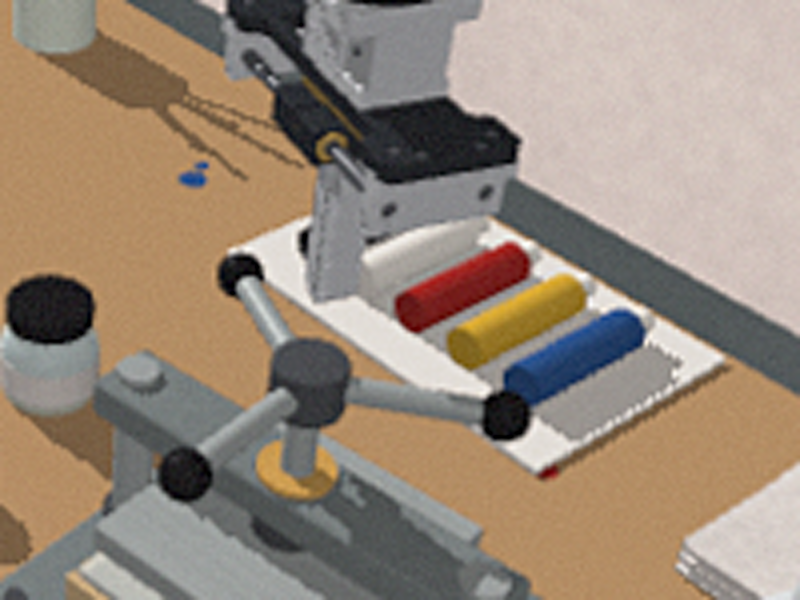

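```bash
python3 -c "
from ang import *
b=env.read_camera('side')
print('start tip proj',proj(b,[[167.7,523.8,166],[167.7+14,523.8+45,166],[167.7-14,523.8-45,166]]).round(1))
print('s2 tip proj',proj(b,[[522.3,-49.1,158.2],[522.3,-49.1,255]]).round(1))
for z in (158,170,180,190,200): print(z,atz(b,(343,214.5),z).round(1))
s0=cv2.imread('pics/s0.png')[90:165,10:110];s2=cv2.imread('pics/s2.png')[130:255,250:390]
o=np.hstack([cv2.resize(s0,(400,500*3//5)),cv2.resize(s2,(336,300))])
cv2.imwrite('pics/z5.png',o)"
```

```text
start tip proj [[ 60.7 173.2]
 [ 62.4 164.7]
 [ 58.8 182.3]]
s2 tip proj [[304.6 241.1]
 [307.5 203.5]]
158 [654.3 -27.7 158. ]
170 [641.8 -38.5 170. ]
180 [631.5 -47.5 180. ]
190 [621.1 -56.5 190. ]
200 [610.7 -65.5 200. ]
```

View pics/z5.png

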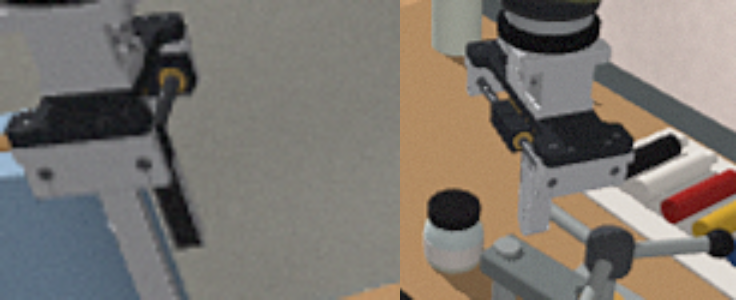

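```bash
python3 -c "
from ang import *
b=env.read_camera('side');w=env.read_camera('wrist')
s,R=S();p=np.array(s['ee_pos'])
def dr(d,off=3):
    im=np.ascontiguousarray(d['pixels'][:,:,::-1]);im=cv2.resize(im,None,fx=off,fy=off,interpolation=cv2.INTER_CUBIC)
    def box(x,y,z0,z1,col):
        c=np.array([p+R@np.array([i*x,j*y,k]) for k in (z0,z1) for i,j in((-1,-1),(1,-1),(1,1),(-1,1))])
        q=(proj(d,c)*off).astype(int)
        for k in range(4):
            for e in((k,(k+1)%4),(4+k,4+(k+1)%4),(k,k+4)): cv2.line(im,tuple(map(int,q[e[0]])),tuple(map(int,q[e[1]])),col,1)
    box(8,12.5,0,-97,(0,0,255)); box(37.5,88.5,-97,-130,(255,0,255)); return im
A=dr(b,3)[130*3:270*3,270*3:400*3];B=dr(w,1)[:,:400]
print(A.shape,B.shape, w['camera_from_world'])
o=np.zeros((420,800,3),np.uint8);o[:,:390]=A;o[:,400:]=B[:,:400];cv2.imwrite('pics/z6.png',o)"
```

```text
(420, 390, 3) (420, 400, 3) [[ 3.04846177e-01  9.52401435e-01 -5.61252294e-04 -1.27656208e+02]
 [ 9.19346046e-01 -2.94111744e-01  2.61344849e-01 -6.05398823e+02]
 [ 2.48740138e-01 -8.01859632e-02 -9.65245334e-01  2.27003689e+02]
 [ 0.00000000e+00  0.00000000e+00  0.00000000e+00  1.00000000e+00]]
```

View pics/z6.png

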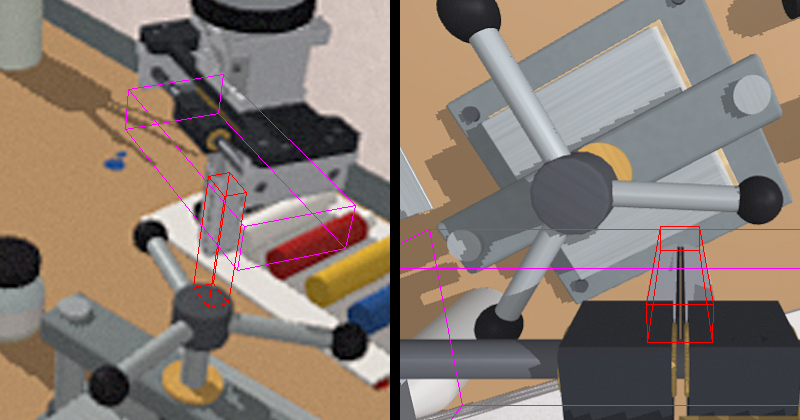

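```bash
python3 -c "
from ang import *
w=env.read_camera('wrist');b=env.read_camera('side');t=env.read_camera('top')
s,R=S()
def fit3(d,uv):
    best=None
    for perm in((0,1,2),(0,2,1)):
        for t0 in np.radians(range(0,360,30)):
            f=lambda p:(proj(d,[[p[0]+95*np.cos(p[3]+k*2.0944),p[1]+95*np.sin(p[3]+k*2.0944),p[2]] for k in perm])-uv).ravel()
            r=least_squares(f,[*H,190,t0])
            if best is None or r.cost<best.cost:best=r
    print(best.x[:3].round(1),np.degrees(best.x[3])%120,best.fun.round(1))
fit3(w,np.array([(69,12),(360,200),(100,325)],float))
fit3(b,np.array([(320,208.5),(386,243.5),(306,258.5)]))
fit3(t,np.array([(370.57,169),(310.5,204.8),(373.3,239.8)]))
print(proj(w,[[*H,205]]), s['ee_pos'],s['joint_pos'])
T=np.array(w['camera_from_world']);print((R.T@(-T[:3,:3].T@T[:3,3]-s['ee_pos'])).round(1))"
```

```text
[ 560.4 -101.1  192. ] 69.60291981505694 [ 0.8 -0.3 -0.7 -0.7 -0.3  1.2]
[ 559.8 -102.2  192.3] 69.53830934942977 [-0.1 -0.1  0.   0.1  0.1 -0.1]
[ 561.7 -101.9  200.4] 92.07171549603373 [-0.   0.1 -0.  -0.1  0.1  0. ]
[[168.40731861 199.37276668]] [612.70866642 -61.86271554 158.66494981] [-1.60103228e-01  4.53208855e-01  1.32895888e+00  2.15857741e-05
  1.35930218e+00 -1.42132041e+00]
[ 7.740e+01  1.000e-01 -2.186e+02]
```

```bash
python3 -c "
from ang import *
w=env.read_camera('wrist');b=env.read_camera('side')
s,R=S();p=np.array(s['ee_pos'])
for k in (0,-10,-20,-30,-40,-50):
    print(k,proj(w,[p+R@[0,0,k],p+R@[-8,0,k],p+R@[8,0,k]]).round().tolist(),proj(b,[p+R@[0,0,k]]).round(1))"
```

```text
0 [[280.0, 238.0], [280.0, 250.0], [280.0, 226.0]] [[340.3 228.5]]
-10 [[280.0, 244.0], [280.0, 256.0], [280.0, 231.0]] [[340.8 224.9]]
-20 [[280.0, 250.0], [280.0, 262.0], [280.0, 237.0]] [[341.3 221.3]]
-30 [[280.0, 256.0], [280.0, 269.0], [280.0, 243.0]] [[341.9 217.6]]
-40 [[280.0, 263.0], [280.0, 277.0], [280.0, 249.0]] [[342.4 213.9]]
-50 [[280.0, 271.0], [280.0, 286.0], [280.0, 257.0]] [[343.  210.1]]
```

Both cameras show the real fingertips about 38 mm short of the reported TCP, so the tip slid over the first spoke after turning it 22°. I'll lower the TCP to 120 (true tip about 158) where the finger is now, and push the next spoke, at -50°.

Emit:
move_arm(
  steps=[0,0,0,0.3,0,0,0,0,0.6,0,0,0,0,0.9,0,0,0,0,1.2,0,0,0,0,1.4,0,0,0,0,1.54,0,0,-0.2,-0.15,1.54,0,0,-0.4,-0.33,1.54,0],
)

```text
time_s: 6.35
ee_pos: [620.2, -73.3, 120.4]
tool_rot: [0.0, 0.154, 0.988, -0.0]
force: [0.5, -1.1, -0.5]
width: 0.005
grip_force: 0.0
```

```bash
python3 -c "
from plan import *
b=env.read_camera('side')
arc(26,66,120,6)"
```

```text
t 6.4 p [620.6 -74.3 120.4] polar [65.7 25.6] F [1.7 0.1 0.5] w 0.004130467518451607 q [-0.18  0.5   1.35 -0.    1.29 -1.44]
[-0.18 -0.19  0.02]
[-0.33 -0.42  0.02]
[-0.47 -0.66  0.02]
[-0.57 -0.91  0.02]
[-0.65 -1.18  0.02]
[-0.71 -1.45  0.02]
[-0.73 -1.72  0.02]
[-0.72 -2.    0.02]
```

Emit:
move_arm(
  steps=[0,-0.18,-0.19,0,0,0,-0.33,-0.42,0,0,0,-0.47,-0.66,0,0,0,-0.57,-0.91,0,0,0,-0.65,-1.18,0,0,0,-0.71,-1.45,0,0,0,-0.73,-1.72,0,0,0,-0.72,-2.0,0,0],
)

```text
time_s: 7.2
ee_pos: [621.5, -126.6, 120.1]
tool_rot: [-0.0, 0.154, 0.988, 0.0]
force: [-0.6, 0.0, 0.1]
width: 0.005
grip_force: 0.0
```

```bash
python3 -c "
from plan import *
arc(-22,66,120,6)"
```

```text
t 7.2 p [ 621.5 -126.6  120.1] polar [ 64.8 -21.7] F [-0.6  0.   0.1] w 0.004505971139703983 q [-0.26  0.52  1.31  0.    1.3  -1.52]
[-0.01 -0.29  0.  ]
[ 0.05 -0.56  0.  ]
[ 0.14 -0.82  0.  ]
[ 0.26 -1.07  0.  ]
[ 0.4  -1.31  0.  ]
[ 0.57 -1.53  0.  ]
[ 0.76 -1.73  0.  ]
[ 0.97 -1.91  0.  ]
```

Emit:
move_arm(
  steps=[0,-0.01,-0.29,0,0,0,0.05,-0.56,0,0,0,0.14,-0.82,0,0,0,0.26,-1.07,0,0,0,0.4,-1.31,0,0,0,0.57,-1.53,0,0,0,0.76,-1.73,0,0,0,0.97,-1.91,0,0],
)

```text
time_s: 8.0
ee_pos: [583.8, -164.1, 120.0]
tool_rot: [0.0, 0.154, 0.988, 0.0]
force: [3.1, 2.3, -1.4]
width: 0.005
grip_force: 1.9
```

```bash
python3 -c "
from plan import *
arc(-70,66,120,6)"
```

```text
t 8.0 p [ 583.8 -164.1  120. ] polar [ 65.4 -69.9] F [ 3.1  2.3 -1.4] w 0.004962723860375877 q [-0.33  0.46  1.41  0.    1.27 -1.6 ]
[ 0.22 -0.18  0.  ]
[ 0.46 -0.31  0.  ]
[ 0.71 -0.42  0.  ]
[ 0.98 -0.5   0.  ]
[ 1.25 -0.55  0.  ]
[ 1.53 -0.57  0.  ]
[ 1.8  -0.57  0.  ]
[ 2.08 -0.53  0.  ]
```

Contact is solid at about 4 N.

Emit:
move_arm(
  steps=[0,0.22,-0.18,0,0,0,0.46,-0.31,0,0,0,0.71,-0.42,0,0,0,0.98,-0.5,0,0,0,1.25,-0.55,0,0,0,1.53,-0.57,0,0,0,1.8,-0.57,0,0,0,2.08,-0.53,0,0],
)

```text
time_s: 8.8
ee_pos: [530.2, -161.3, 120.1]
tool_rot: [0.0, 0.154, 0.988, -0.0]
force: [6.6, -2.0, -1.9]
width: 0.007
grip_force: 2.5
```

```bash
python3 -c "
from plan import *
arc(-118,66,120,6)"
```

```text
t 8.8 p [ 530.2 -161.3  120.1] polar [  66.3 -118. ] F [ 6.6 -2.  -1.9] w 0.007164727499187007 q [-0.36  0.35  1.57 -0.    1.23 -1.62]
[0.27 0.08 0.  ]
[0.53 0.17 0.  ]
[0.78 0.28 0.  ]
[1.01 0.43 0.  ]
[1.23 0.6  0.  ]
[1.43 0.78 0.  ]
[1.62 0.99 0.  ]
[1.77 1.22 0.  ]
```

Emit:
move_arm(
  steps=[0,0.27,0.08,0,0,0,0.53,0.17,0,0,0,0.78,0.28,0,0,0,1.01,0.43,0,0,0,1.23,0.6,0,0,0,1.43,0.78,0,0,0,1.62,0.99,0,0,0,1.77,1.22,0,0],
)

```text
time_s: 9.6
ee_pos: [497.1, -118.9, 120.2]
tool_rot: [0.0, 0.155, 0.988, -0.001]
force: [3.1, -4.4, -1.6]
width: 0.006
grip_force: 2.0
```

```bash
python3 -c "
from plan import *
arc(-166,66,120,6)
from ang import *
for c in ('side','wrist'):
    d=rgb(c,c+'5.png')
d=env.read_camera('wrist');s,R=S()
a=cv2.imread('pics/side5.png')[140:300,250:450];a=cv2.resize(a,(400,320));w=cv2.resize(cv2.imread('pics/wrist5.png'),(400,300))
o=np.zeros((320,800,3),np.uint8);o[:,:400]=a;o[:300,400:]=w;cv2.imwrite('pics/z7.png',o)"
```

```text
t 9.6 p [ 497.1 -118.9  120.2] polar [  66.2 -165.8] F [ 3.1 -4.4 -1.6] w 0.005596642138773583 q [-0.31  0.26  1.69 -0.    1.2  -1.57]
[0.13 0.25 0.01]
[0.24 0.51 0.01]
[0.32 0.77 0.01]
[0.37 1.04 0.01]
[0.39 1.32 0.01]
[0.39 1.59 0.01]
[0.35 1.87 0.01]
[0.29 2.14 0.01]
```

View pics/z7.png

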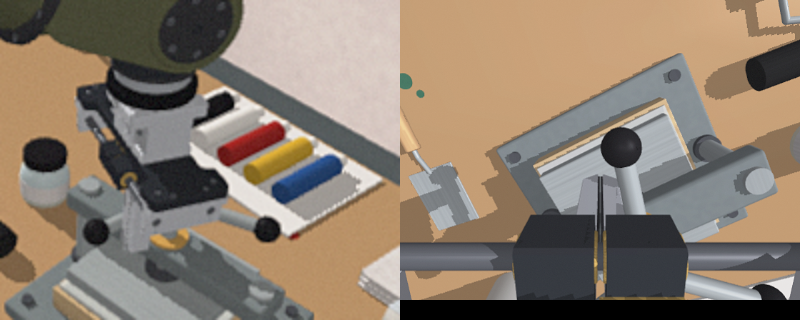

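The finger is in firm contact with the spoke and nothing else is close. Another 48° is safe.

Emit:
move_arm(
  steps=[0,0.13,0.25,0,0,0,0.24,0.51,0,0,0,0.32,0.77,0,0,0,0.37,1.04,0,0,0,0.39,1.32,0,0,0,0.39,1.59,0,0,0,0.35,1.87,0,0,0,0.29,2.14,0,0],
)

```text
time_s: 10.55
ee_pos: [506.5, -64.8, 119.7]
tool_rot: [-0.001, 0.154, 0.988, -0.0]
force: [-1.9, -4.5, -1.1]
width: 0.004
grip_force: 2.2
```

```bash
python3 -c "
from plan import *
arc(146,66,120,2.5)
b=env.read_camera('side')
g=cv2.cvtColor(b['pixels'],cv2.COLOR_RGB2GRAY)
def cen(P):
    u,v=proj(b,[P])[0];u,v=int(round(u)),int(round(v));r=8;w=np.clip(55-g[v-r:v+r+1,u-r:u+r+1].astype(float),0,None);y,x=np.mgrid[v-r:v+r+1,u-r:u+r+1];return np.array([(w*x).sum(),(w*y).sum()])/max(w.sum(),1e-9),w.sum()
for a in (130,10,-110):
    A=np.radians(a);P=[H[0]+95*np.cos(A),H[1]+95*np.sin(A),180];print(a,proj(b,[P])[0],cen(P))
"
```

```text
t 10.55 p [506.5 -64.8 119.7] polar [ 66.6 145.4] F [-1.9 -4.5 -1.1] w 0.004469808187431917 q [-0.2   0.26  1.69 -0.    1.2  -1.46]
[-0.05  0.08 -0.01]
[-0.09  0.18 -0.01]
[-0.13  0.29 -0.01]
[-0.18  0.39 -0.01]
[-0.24  0.5  -0.01]
[-0.29  0.6  -0.01]
[-0.36  0.69 -0.01]
[-0.42  0.79 -0.01]
130 [291.12485114 232.20995089] (array([290.67123735, 231.38295788]), np.float64(3063.0))
10 [363.48721688 219.5233862 ] (array([365.53770087, 220.11413267]), np.float64(2427.0))
-110 [358.06925396 272.57544591] (array([354.95746547, 273.21749616]), np.float64(4561.0))
```

```bash
python3 -c "
from ang import *
b=env.read_camera('side')
uv=np.array([(290.7,231.4),(365.5,220.1),(355,273.2)])
ang(b,uv)"
```

```text
angle 7.1 z 179.5 [ 1.  -0.4 -0.2  0.6  0.6  0. ]
```

Emit:
move_arm(
  steps=[0,-0.05,0.08,0,0,0,-0.09,0.18,0,0,0,-0.13,0.29,0,0,0,-0.18,0.39,0,0,0,-0.24,0.5,0,0,0,-0.29,0.6,0,0,0,-0.36,0.69,0,0,0,-0.42,0.79,0,0],
)

```text
time_s: 11.45
ee_pos: [523.3, -49.5, 120.1]
tool_rot: [0.0, 0.154, 0.988, -0.0]
force: [-3.5, -2.8, -0.8]
width: 0.006
grip_force: 1.5
```

```bash
python3 -c "
from plan import *
arc(126,66,120,2.5)"
```

```text
t 11.45 p [523.3 -49.5 120.1] polar [ 65.4 125.6] F [-3.5 -2.8 -0.8] w 0.005755137952431499 q [-0.16  0.29  1.65 -0.    1.21 -1.42]
[-0.04  0.09  0.  ]
[-0.11  0.18  0.  ]
[-0.19  0.26  0.  ]
[-0.27  0.34  0.  ]
[-0.36  0.42  0.  ]
[-0.44  0.5   0.  ]
[-0.54  0.57  0.  ]
[-0.63  0.63  0.  ]
```

Emit:
move_arm(
  steps=[0,-0.04,0.09,0,0,0,-0.11,0.18,0,0,0,-0.19,0.26,0,0,0,-0.27,0.34,0,0,0,-0.36,0.42,0,0,0,-0.44,0.5,0,0,0,-0.54,0.57,0,0,0,-0.63,0.63,0,0],
)

```text
time_s: 12.25
ee_pos: [543.0, -39.2, 120.0]
tool_rot: [-0.0, 0.154, 0.988, 0.0]
force: [-3.0, -2.5, -0.7]
width: 0.001
grip_force: 1.4
```

```bash
python3 -c "
from plan import *
arc(106,66,120,0.8)"
```

```text
t 12.25 p [543.  -39.2 120. ] polar [ 66.1 106.1] F [-3.  -2.5 -0.7] w 0.0010146864246947474 q [-0.14  0.33  1.59  0.    1.22 -1.4 ]
[-0.03  0.02  0.  ]
[-0.07  0.04  0.  ]
[-0.1   0.06  0.  ]
[-0.13  0.08  0.  ]
[-0.16  0.1   0.  ]
[-0.19  0.11  0.  ]
[-0.22  0.13  0.  ]
[-0.26  0.15  0.  ]
```

Emit:
move_arm(
  steps=[0,-0.02,0.01,0,0,0,-0.04,0.02,0,0,0,-0.06,0.04,0,0,0,-0.08,0.05,0,0,0,-0.1,0.06,0,0,0,-0.13,0.08,0,0,0,-0.16,0.1,0,0,0,-0.16,0.1,0,0],
)

```text
time_s: 13.05
ee_pos: [547.6, -38.2, 120.1]
tool_rot: [0.0, 0.154, 0.988, 0.0]
force: [-1.9, -0.7, -1.2]
width: 0.006
grip_force: 0.9
```

Emit:
move_arm(
  steps=[0,-0.02,0.01,0,0,0,-0.04,0.02,0,0,0,-0.06,0.03,0,0,0,-0.09,0.04,0,0,0,-0.12,0.06,0,0,0,-0.15,0.07,0,0,0,-0.17,0.08,0,0,0,-0.17,0.08,0,0],
)

```text
time_s: 13.85
ee_pos: [551.7, -37.7, 119.9]
tool_rot: [-0.001, 0.154, 0.988, -0.0]
force: [-5.5, -3.1, -0.4]
width: 0.004
grip_force: 2.7
```

Emit:
move_arm(
  steps=[0,-0.02,0.01,0,0,0,-0.04,0.02,0,0,0,-0.06,0.03,0,0,0,-0.09,0.04,0,0,0,-0.12,0.05,0,0,0,-0.15,0.06,0,0,0,-0.17,0.07,0,0,0,-0.17,0.07,0,0],
)

```text
time_s: 14.65
ee_pos: [552.4, -37.8, 119.7]
tool_rot: [-0.005, 0.154, 0.988, -0.001]
force: [-37.1, -5.8, 15.2]
width: 0.002
grip_force: 18.1
```

The force jumped to 37 N with no further motion, so this is the stop. I'm backing off.

Emit:
move_arm(
  steps=[0,0.1,-0.04,0,0,0,0.2,-0.08,0,0,0,0.35,-0.15,0,0,0,0.5,-0.25,0,0,0,0.65,-0.35,0,0,0,0.8,-0.45,0,0,0,0.9,-0.5,0,0,0,0.9,-0.5,0,0],
)

```text
time_s: 15.45
ee_pos: [531.2, -42.3, 120.2]
tool_rot: [0.0, 0.154, 0.988, 0.0]
force: [-0.2, -0.2, -0.3]
width: 0.01
grip_force: 0.0
```

Emit:
move_arm(
  steps=[0,0,0,-0.6,0,0,0,0,-1.4,0,0,0,0,-2.4,0,0,0,0,-3.4,0,0,0,0,-4.4,0,0,1.2,1.0,-5.0,0,0,2.4,2.2,-5.0,0,0,3.6,3.4,-5.0,0],
)

```text
time_s: 16.25
ee_pos: [471.0, 67.1, 245.5]
tool_rot: [0.0, 0.155, 0.988, 0.0]
force: [-0.3, 0.5, 0.5]
width: 0.005
grip_force: 0.0
```

Emit:
move_arm(
  steps=[0,1.3,1.1,0,0,0,2.6,2.2,0,0,0,3.9,3.4,0,0,0,5.2,4.5,0,0,0,6.0,5.2,0,0,0,6.5,5.6,0,0,0,6.5,5.6,0,0,0,6.5,5.6,0,0],
)

```text
time_s: 17.05
ee_pos: [359.7, 248.9, 245.1]
tool_rot: [0.0, 0.154, 0.988, -0.0]
force: [0.0, -0.8, -0.6]
width: 0.004
grip_force: 0.0
```

```bash
python3 -c "
from fit import *
a=rgb('top','t9.png');b=rgb('side','s9.png')
A=a['pixels'][130:300,230:450];B=b['pixels'][180:350,220:440]
o=np.hstack([cv2.resize(x,(400,309),interpolation=cv2.INTER_CUBIC) for x in(A,B)])
cv2.imwrite('pics/z9.png',o[:,:,::-1])
print(env.sense()['force'])
for ang in np.radians([75,80,85,90]): 
  P=[[561+95*np.cos(ang+k*2.0944),-102.5+95*np.sin(ang+k*2.0944),175] for k in range(3)]
  print(np.degrees(ang),proj(a,P).round().tolist(),proj(b,P).round().tolist())"
```

```text
[ 0.26466993 -0.0070455  -0.01783733]
75.0 [[311.0, 195.0], [360.0, 245.0], [378.0, 179.0]] [[316.0, 215.0], [310.0, 267.0], [385.0, 247.0]]
80.0 [[310.0, 198.0], [363.0, 244.0], [375.0, 176.0]] [[313.0, 216.0], [314.0, 269.0], [384.0, 244.0]]
85.0 [[310.0, 202.0], [367.0, 243.0], [372.0, 174.0]] [[310.0, 217.0], [318.0, 271.0], [383.0, 242.0]]
90.0 [[310.0, 205.0], [370.0, 241.0], [369.0, 172.0]] [[307.0, 218.0], [322.0, 272.0], [382.0, 239.0]]
```

View pics/z9.png

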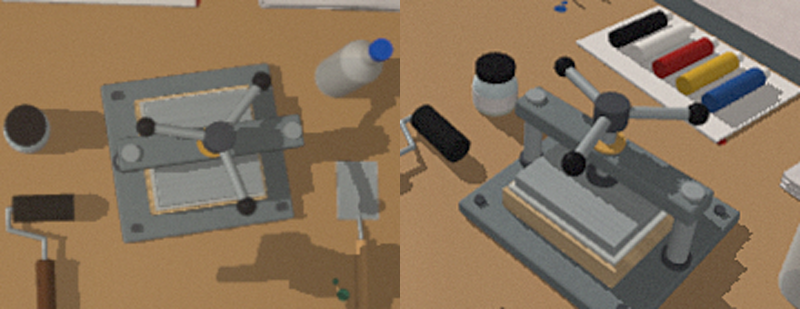

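The platen now sits on the plate with nothing else disturbed. Balls in full-image pixels: top (310,199), (374,174), (366,243); side (310,216), (315,269), (383,242). I'll verify the height numerically and then hand in.

```bash
python3 -c "
from fit import *
a=env.read_camera('top');b=env.read_camera('side')
c,p,f=fit(a,b,[(310,199),(374,174),(366,243)],[(310,216),(315,269),(383,242)])
print(c,p,np.degrees(p[3])%120)"
```

```text
[array([310.24698795, 199.38898451]), array([374.26245059, 174.09486166]), array([365.55214228, 242.94502829])] [array([309.66000726, 215.97203051]), array([315.39233094, 269.99225538]), array([384.08797127, 242.08572711])]
2.0891430858685713 [ 561.11164365 -102.39340364  176.73033648   -0.64585689] 82.99512619854312
```

```bash
python3 -c "
from workcell import env
print(env.close_job())"
```

```text
the job is handed in; nothing more can be done
None
```

The press is screwed down to its stop with the platen resting on the plate, the arm is clear and the job is handed in. The last push reached about 38 N at the stop (limit 45 N), and the camera-measured hub height was 176.7 mm against the nominal 175 mm.

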